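# Turn the chalk canister's tag to the stock scanner

### The job

On the gym shelf, turn the chalk canister with the orange tag on the spot so that its orange tag squarely faces the stock scanner (the grey block with the round black turret), then let go and leave it standing upright where it stood. Do not tip it over, and leave the blue-tagged canister and the kettlebell untouched.

Things in the scene. Friction and masses are not known exactly. Their poses are not given: they have to be found in the camera images.
- orange_can: Loose upright aluminium canister, 56 mm diameter, 80 mm high with its black lid, 0.25 kg, on the board. Orange tag 35 x 46 mm on one side; stripe of that colour on the lid from centre to rim above the tag. Origin: centre of underside; z up; x points out through the tag's middle. Turn this one, 20 to 95 degrees either way. Left or right of the scanner; 50 mm free all round.
- blue_can: Loose upright aluminium canister, 56 mm diameter, 80 mm high with its black lid, 0.25 kg, on the board. Blue tag 35 x 46 mm on one side; stripe of that colour on the lid from centre to rim above the tag. Origin: centre of underside; z up; x points out through the tag's middle. Bystander on the other side of the scanner.
- scanner: Stock scanner, fixed to the board: grey block 66 x 66 mm and 40 mm high, with a round black turret window on top with a red line round it and a grey cap, 76 mm high in all. It reads all round, so only the direction from the canister to its upright centre line counts. Origin: centre of the underside; z up.
- kettlebell: Loose small cast iron kettlebell, 2.5 kg, 100 mm wide and 143 mm high with its handle. Origin: centre of the underside; z up. A bystander to the right, farther out: leave it alone.
Things that resemble listed ones, but are neither listed nor needed, are in the scene too. What is shaped like the orange_can but purple or white is not meant.

How it is judged (in metres and radians):
At the end, for the whole second after the job is handed in: The tag's middle points at the scanner's centre within 15 degrees (over 18 fails); the orange-tagged canister is upright, at rest on the board, released, within 30 mm of its start; the blue-tagged canister and the kettlebell are within 15 mm of theirs (((x of scanner in the frame of orange_can above 0.105 m and y of scanner in the frame of orange_can between -0.0347 and 0.0347 m) or (x of scanner in the frame of orange_can above 0.12 m and y of scanner in the frame of orange_can between -0.0396 and 0.0396 m) or (x of scanner in the frame of orange_can above 0.138 m and y of scanner in the frame of orange_can between -0.0455 and 0.0455 m) or (x of scanner in the frame of orange_can above 0.158 m and y of scanner in the frame of orange_can between -0.0521 and 0.0521 m) or (x of scanner in the frame of orange_can above 0.182 m and y of scanner in the frame of orange_can between -0.0601 and 0.0601 m) or (x of scanner in the frame of orange_can above 0.21 m and y of scanner in the frame of orange_can between -0.0693 and 0.0693 m) or (x of scanner in the frame of orange_can above 0.24 m and y of scanner in the frame of orange_can between -0.0792 and 0.0792 m)) and angle between orange_can's own z axis and vertical below 0.1 rad and height (world z) of orange_can below 0.008 m and distance of orange_can from where it was at the start of the episode below 0.03 m and linear speed of orange_can below 0.02 m/s and angular speed of orange_can below 0.1 rad/s and distance of each of blue_can, kettlebell from where it was at the start of the episode below 0.015 m); the robot touches nothing.
It fails at once if the orange-tagged canister is tipped by more than 30 degrees (angle between orange_can's own z axis and vertical above 0.52 rad).
It fails at once if the blue-tagged canister is touched (over 2 N) or shifted by more than 15 mm (contact force between any of the fingers, the arm and blue_can above 2 N or distance of blue_can from where it was at the start of the episode above 0.015 m).
It fails at once if the kettlebell is touched (over 2 N) or shifted by more than 15 mm (contact force between any of the fingers, the arm and kettlebell above 2 N or distance of kettlebell from where it was at the start of the episode above 0.015 m).
It also fails if it takes over 29 s, if anything falls off the work surface, if the arm or the gripper's body presses on something with over 40 N, if the wrist force passes 120 N, or if a joint passes its speed limit or range.

### The arm

A 6-joint arm with a two-finger parallel gripper is mounted at the origin on the work surface. World frame = base frame: x ahead of the robot, y to its left, z up, the work surface at z = 0. Lengths are in m, angles in degrees, forces in N, time in s.
With the tool pointing down it reaches from about 0.425 to 0.95 m from the base axis. Payload 3.5 kg.
Tool frame: the origin (TCP) lies at the very end of the fingers, on their centre line; the grasp point (between the pads) lies 19 mm behind it; z points along the fingers, y is the direction in which the jaws open and shut (so a half turn about z gives the same grasp; the last joint's range is limited). The gripper opens to 85 mm and grips with 20 to 120 N. Pads are 22 mm wide; open, the fingers measure 114 mm over their backs; the gripper's body (76 mm by 85 mm) begins 54 mm behind the grasp point. The pads swing forward as they close: fully open they stand 13 mm farther back than shut.
Start: joints at [-85.6, 16.404, 90.338, -0, 73.258, -8.594], TCP at [0.152, -0.658, 0.231] pointing down, gripper open.
Joint ranges: [-158.93, 158.93], [-51.34, 127.21], [12.03, 142.37], [-87.48, 267.48], [13.55, 161.25], [-162.69, 162.69]. Speed limits (degrees/s): [159.86, 159.86, 180, 180, 180, 180].

### API

Orientations are given as a 3x3 rotation matrix whose columns are the frame's x, y, z axes.
In Python, from cell import ctrl gives the robot as it stands. Calls block until the motion is done:
- ctrl.move_ptp(position, orientation): joint-space move of the TCP to a pose.
- ctrl.move_straight(position, v=0.15, rotation=None, force_limit=None): straight line of the TCP; rotation=None keeps the orientation; v is the mean speed in m/s. With force_limit (N) it stops when the force on the tool has changed by that much, and returns True; else False.
- ctrl.goto_joints(angles): joint-space move.
- ctrl.set_gripper(opening, effort=None): opening from 0.0 (shut) to 1.0 (fully open); effort is the grip in N (None keeps the last); returns when the fingers have stopped.
- ctrl.wait(seconds).
- ctrl.ik(position, orientation): joint angles nearest the present ones, or None.
- ctrl.sense(): the state.
- ctrl.get_image(name): name is "side" or "top" or "wrist"; returns a dict with "img" (480x640x3 uint8, blue, green, red), "camera_matrix" (3x3 intrinsics, pixels), "extrinsics" (4x4, takes a point from camera to world coordinates); the wrist camera has in their place "hand_eye" (4x4, takes a point from camera to tool coordinates, whose origin is the TCP and whose axes are the flange's). Camera axes: x right, y up, looking along -z (the intrinsics and any distortion apply to the point x, -y, -z); pixel columns grow to the right and rows downward; lengths in m; the calibration is good to about 2 mm. A picture is of the moment at which its call begins: read the wrist's pose just before it. There is no depth.
A pose or a line that the arm cannot do raises ctrl.PlanningError and nothing moves.
- ctrl.job_done(): hands the job in, once; it reports no verdict.
The state is a dict: "time_s": time; "q": joint angles; "dq": joint speeds; "effort": joint torques, N m; "eef_pos": TCP position; "tcp_rot": TCP orientation; "contact_force": force on the tool from outside, world axes, zero at the start; "torque": the same for the moment, N m; "gripper_width": opening from 0.0 (shut) to 1.0 (fully open).
Only numpy, scipy, OpenCV 4.12 (cv2) and the standard library are available. Lean on these libraries where they do the work, as an engineer would, in place of code of your own. Each camera call takes 0.05 s, during which the arm holds its last target.

## Working session

There is one attempt and no reset: what is moved stays moved. The work goes in short steps, each a Python script; the robot and the scene stay as the last script left them, time stands still between calls to the robot, and variables do not carry over. Pictures are saved under pics/ and viewed, and the job is handed in when it is done.

```bash
mkdir -p pics; ls
python3 - <<'E'
from cell import ctrl
import cv2,numpy as np,pickle
s=ctrl.sense();print(s['time_s'],s['eef_pos'],s['tcp_rot'])
for n in ['side','top','wrist']:
    d=ctrl.get_image(n);cv2.imwrite(f'pics/{n}0.png',d['img']);pickle.dump((d,s),open(f'{n}0.pkl','wb'))
    print(n,{k:np.round(v,3).tolist() for k,v in d.items() if k!='img'})
E
```

```text
pics
0.0 [ 0.15178974 -0.65704765  0.22993651] [[ 9.74378316e-01  2.24915265e-01 -1.44600143e-04]
 [ 2.24914986e-01 -9.74375606e-01  2.32990124e-03]
 [ 3.83135504e-04 -2.30272799e-03 -9.99997275e-01]]
side {'camera_matrix': [[604.711, 0.0, 315.846], [0.0, 604.711, 247.107], [0.0, 0.0, 1.0]], 'extrinsics': [[-0.963, 0.162, -0.216, 0.401], [-0.269, -0.511, 0.816, 0.698], [0.022, 0.844, 0.536, 0.547], [0.0, 0.0, 0.0, 1.0]]}
top {'camera_matrix': [[441.838, 0.0, 309.455], [0.0, 441.838, 237.66], [0.0, 0.0, 1.0]], 'extrinsics': [[-0.012, 0.992, -0.122, 0.509], [-1.0, -0.012, 0.002, -0.087], [0.0, 0.122, 0.993, 0.747], [0.0, 0.0, 0.0, 1.0]]}
wrist {'camera_matrix': [[388.931, 0.0, 325.748], [0.0, 388.931, 241.127], [0.0, 0.0, 1.0]], 'hand_eye': [[-0.0, 0.956, 0.292, 0.074], [1.0, 0.0, -0.0, 0.001], [-0.0, 0.292, -0.956, -0.143], [0.0, 0.0, 0.0, 1.0]]}
```

View pics/top0.png

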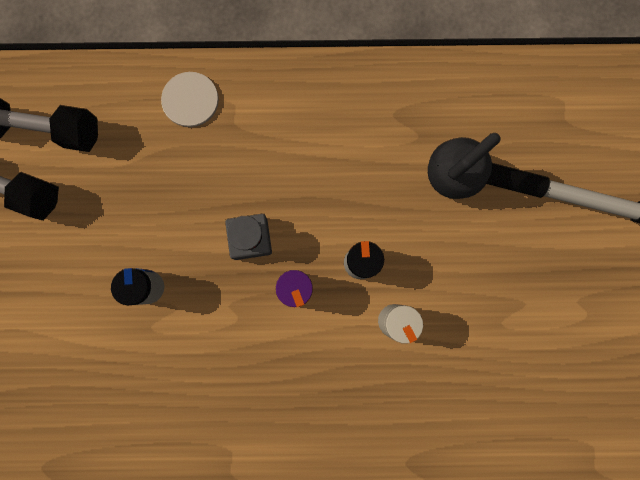

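View pics/side0.png

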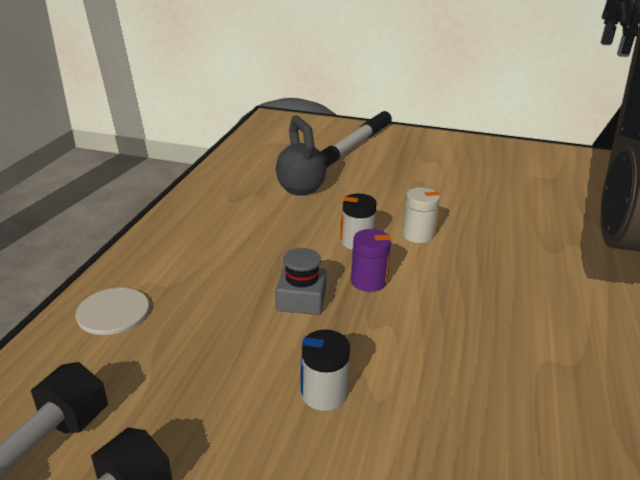

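Candidates in the top view, each with an orange stripe:
- Black-lidded can at (365,260)
- Purple can at (294,288)
- White-lidded can at (404,324)

The description (aluminium body, black lid) picks (365,260), right of the scanner at (248,237). The blue can is at (131,286) and the kettlebell at (460,168). I'll check this in a close crop.

Run:
```python
import cv2,numpy as np
t=cv2.imread('pics/top0.png');s=cv2.imread('pics/side0.png')
a=cv2.resize(t[200:350,215:435],(800,545),interpolation=cv2.INTER_CUBIC)
b=cv2.resize(s[180:330,260:460],(800,600),interpolation=cv2.INTER_CUBIC)
cv2.imwrite('pics/ct.png',a);cv2.imwrite('pics/cs.png',b)
```

```text
(no output)
```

View pics/ct.png

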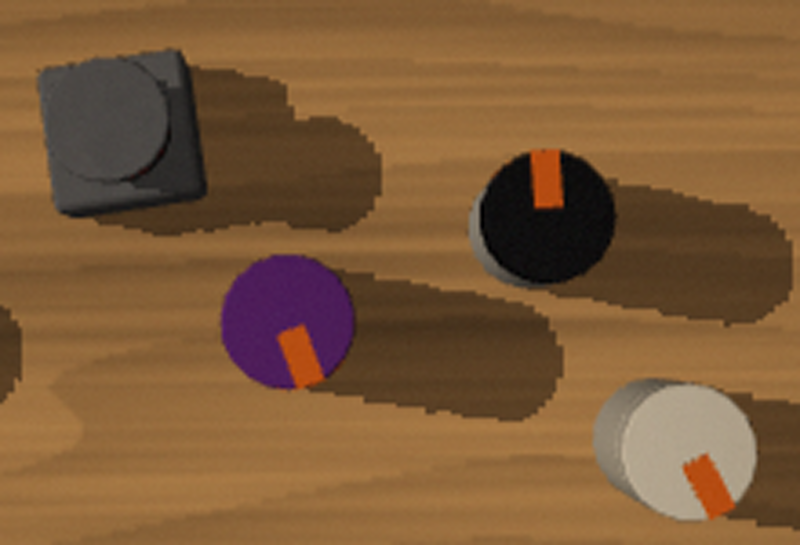

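View pics/cs.png

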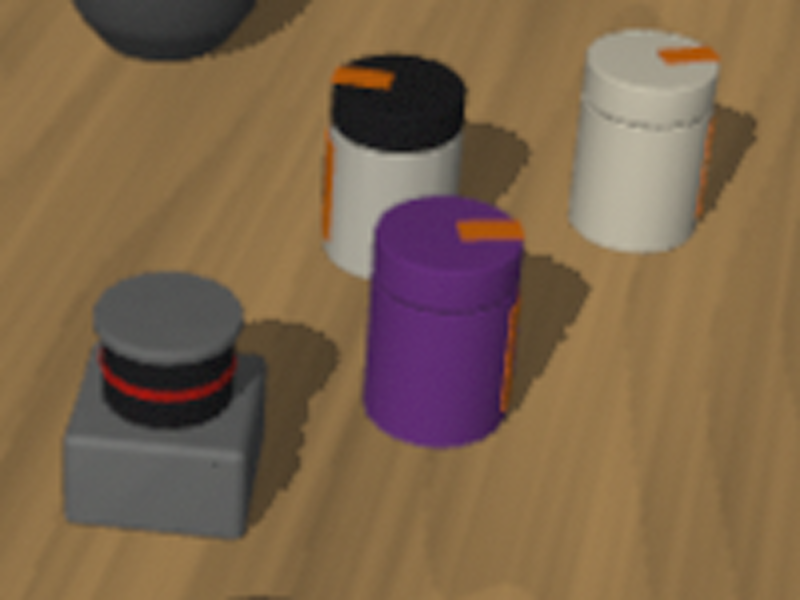

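```bash
cat > h.py <<'E'
import numpy as np,pickle
def ray(uv,z,K,T):
    K=np.array(K);T=np.array(T)
    d=np.array([(uv[0]-K[0,2])/K[0,0],-(uv[1]-K[1,2])/K[1,1],-1]);d=T[:3,:3]@d;o=T[:3,3]
    return o+d*(z-o[2])/d[2]
E
python3 - <<'E'
from h import *
d,s=pickle.load(open('top0.pkl','rb'));print(d.keys())
K,T=d['camera_matrix'],d['extrinsics']
P={}
for n,u,z in [('lid',(547,216),.08),('out',(545,150),.08),('inn',(548,207),.08),('scan',(107,120),.076),('purp',(288,322),.08),('white',(689,452),.08)]:
    P[n]=ray((215+u[0]/3.636,200+u[1]/3.636),z,K,T);print(n,P[n].round(4))
P['kb']=ray((460,168),.05,K,T);P['blue']=ray((131,287),.08,K,T);print(P['kb'],P['blue'])
a=lambda v:np.degrees(np.arctan2(v[1],v[0]))
print(a(P['out']-P['lid']),a(P['out']-P['inn']),a(P['scan']-P['lid']))
for n in P:
  if n!='lid':v=P[n]-P['lid'];print(n,np.linalg.norm(v[:2]),a(v))
d,s=pickle.load(open('side0.pkl','rb'));K,T=d['camera_matrix'],d['extrinsics']
for n,u,z in [('lid',(398,100),.08),('scan',(168,316),.076)]: print(n,ray((260+u[0]/4,180+u[1]/4),z,K,T).round(4))
E
```

```text
dict_keys(['img', 'camera_matrix', 'extrinsics'])
lid [ 0.5573 -0.1718  0.08  ]
out [ 0.5849 -0.1717  0.08  ]
inn [ 0.5611 -0.1723  0.08  ]
scan [0.6003 0.0119 0.076 ]
purp [ 0.5148 -0.0638  0.08  ]
white [ 0.4601 -0.2272  0.08  ]
[ 0.70598276 -0.33291154  0.05      ] [0.51999917 0.1809445  0.08      ]
0.17538425124151508 1.4455269373195005 76.84233768500545
out 0.027618474472618015 0.17538425124151508
inn 0.0037792421717904785 -7.87691801521757
scan 0.18868605284278675 76.84233768500545
purp 0.1160549355405287 111.4885991787382
white 0.1118361960804837 -150.3294390656661
kb 0.2192092481478683 -47.29802771850119
blue 0.3547296106898078 96.03895116564593
lid [ 0.556  -0.1582  0.08  ]
scan [0.6011 0.016  0.076 ]
```

The crop confirms the choice: the black-lidded aluminium can, with an orange tag visible on its body. It stands at (0.557,-0.172), its tag points at about 1° and the scanner bears 77°, so it needs a turn of about +76°. Next I'll hover above it and check the position with the wrist camera.

```bash
cat >> h.py <<'E'
def R(yaw):
    c,s=np.cos(np.radians(yaw)),np.sin(np.radians(yaw))
    return np.array([[c,s,0],[s,-c,0],[0,0,-1.]])
E
python3 - <<'E'
from cell import ctrl
from h import *
import cv2
for y in (35,73,111): print(y,ctrl.ik([.557,-.172,.028],R(y)))
ctrl.move_ptp([.557,-.172,.20],R(35))
s=ctrl.sense();d=ctrl.get_image('wrist');cv2.imwrite('pics/w1.png',d['img']);pickle.dump((d,s),open('w1.pkl','wb'))
print(s['time_s'],s['eef_pos'],s['q'],s['contact_force'],s['tcp_rot'])
E
```

```text
35 [-2.71277498e+01  1.93021047e+01  1.10338155e+02 -2.54444375e-14
  5.03597406e+01  2.78722502e+01]
73 [-2.71277498e+01  1.93021047e+01  1.10338155e+02 -2.54444375e-14
  5.03597406e+01 -1.01277498e+01]
111 [-2.71277498e+01  1.93021047e+01  1.10338155e+02 -2.54444375e-14
  5.03597406e+01 -4.81277498e+01]
2.4083 [ 0.55689748 -0.17294466  0.20007152] [-2.72106454e+01  6.49217072e+00  1.05237067e+02 -1.39591183e-02
  6.82558188e+01  2.78696970e+01] [ 0.45446378  0.78460402 -0.58754476] [[ 8.19903883e-01  5.72501184e-01  1.28476974e-04]
 [ 5.72501193e-01 -8.19903825e-01 -3.20516296e-04]
 [-7.81571964e-05  3.36345777e-04 -9.99999940e-01]]
```

View pics/w1.png

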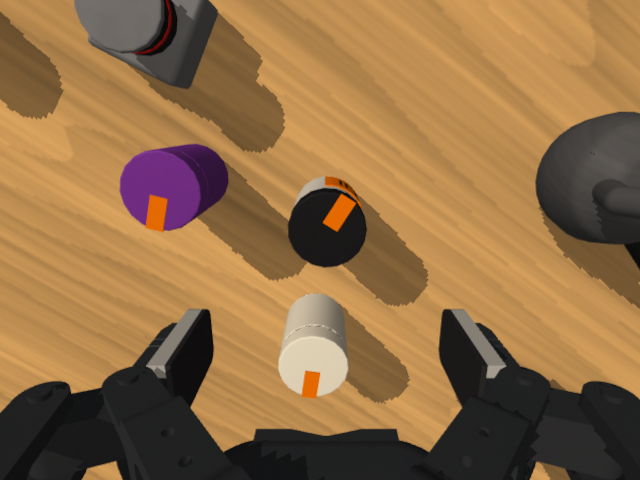

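The wrist view shows the black lid at (327,227) with its stripe running from about (329,227) to (349,198). The scanner cap is near (120,5), partly cut off, and the purple, white and kettlebell items are clear of the fingers' path.

Run:
```python
from h import *
d,s=pickle.load(open('w1.pkl','rb'))
W=np.eye(4);W[:3,:3]=s['tcp_rot'];W[:3,3]=s['eef_pos'];T=W@d['hand_eye'];K=d['camera_matrix']
a=lambda v:np.degrees(np.arctan2(v[1],v[0]))
l=ray((327,227),.08,K,T);o=ray((349,198),.08,K,T);sc=ray((120,8),.076,K,T)
print(l,o,sc,a(o-l),a(sc-l))
for n,p in [('purp',(160,190)),('white',(313,366))]:print(n,ray(p,.08,K,T))
```

```text
[ 0.56070689 -0.17198467  0.08      ] [ 0.58612901 -0.17256931  0.08      ] [0.60058498 0.00908365 0.076     ] -1.3174232344468095 77.5795856921287
purp [ 0.51708005 -0.06399441  0.08      ]
white [ 0.46204393 -0.22758444  0.08      ]
```

The two cameras agree within 4 mm. Now I'll descend, grip gently and check.

Run:
```python
from cell import ctrl
from h import *
import cv2
print(ctrl.move_straight([.559,-.172,.11],v=.15,rotation=R(35)))
print(ctrl.move_straight([.559,-.172,.026],v=.08,force_limit=6))
s=ctrl.sense();print(s['time_s'],s['eef_pos'],s['contact_force'])
ctrl.set_gripper(0.0,effort=30)
s=ctrl.sense();d=ctrl.get_image('wrist');cv2.imwrite('pics/w2.png',d['img']);d=ctrl.get_image('top');cv2.imwrite('pics/t2.png',d['img'])
print(s['time_s'],s['eef_pos'],s['contact_force'],s['torque'],s['gripper_width'])
```

```text
False
False
4.4083 [ 0.55956785 -0.17228082  0.02671399] [-0.79142434 -0.31518874  0.82462853]
4.7917 [ 0.55953679 -0.17229655  0.02674626] [-0.16986618 -0.48747076  3.37623439] [0.03973939 0.05168976 0.01349812] 0.6462736521815293
```

View pics/w2.png

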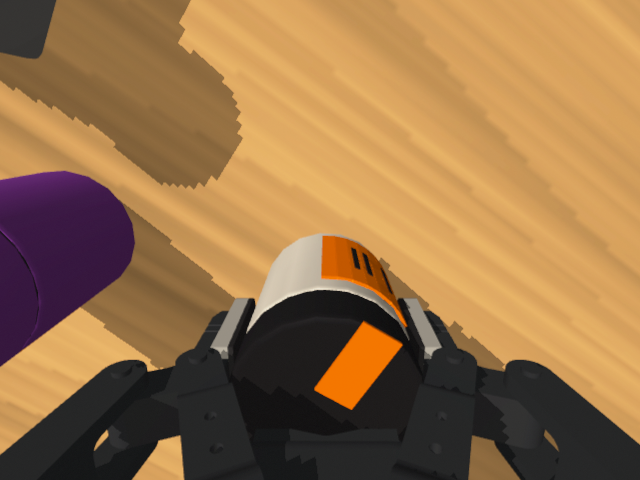

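The can is gripped (opening about 55 mm, small forces). I'll turn it with joint 6 in steps.

Run:
```python
from cell import ctrl
from h import *
import cv2
q=np.array(ctrl.sense()['q'])
for i in range(1,6):
    g=q.copy();g[5]-=77.5*i/5;ctrl.goto_joints(g)
    s=ctrl.sense();print(s['time_s'],s['eef_pos'],s['contact_force'].round(1),s['torque'].round(2),s['gripper_width'])
d=ctrl.get_image('wrist');cv2.imwrite('pics/w3.png',d['img'])
```

```text
5.2583 [ 0.55941023 -0.17216779  0.02671222] [-0.3 -0.2  2.2] [ 0.18  0.11 -0.04] 0.646228533714924
5.625 [ 0.55944897 -0.17224152  0.02671409] [0.3 0.6 2.5] [0.16 0.14 0.04] 0.6521961513695291
5.9917 [ 0.55947861 -0.17229631  0.02671894] [-0.3  1.   1.6] [0.11 0.17 0.01] 0.6494627566183144
6.3583 [ 0.55951851 -0.17235804  0.02673151] [-0.5 -0.3  1.8] [0.07 0.19 0.03] 0.6506120502792359
6.725 [ 0.55955062 -0.17236325  0.02672092] [-0.7  0.2  3.4] [0.05 0.17 0.03] 0.6484864210911778
```

View pics/w3.png

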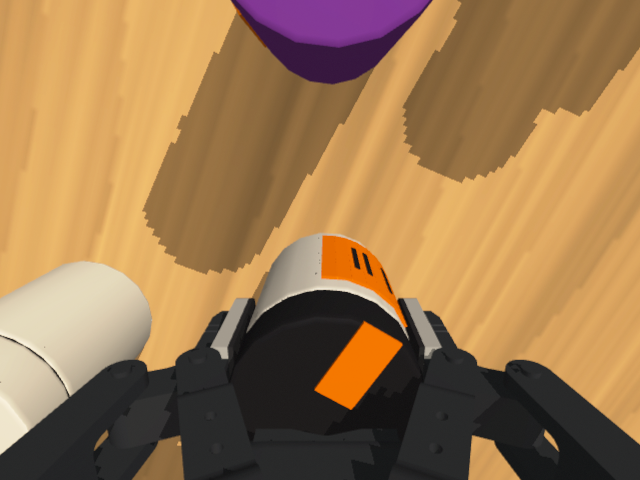

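The can looks the same relative to the gripper as before the turn: stripe still from about (335,400) to (383,333), so it didn't slip. Next I'll release, go straight up and check.

Run:
```python
from cell import ctrl
from h import *
import cv2
ctrl.set_gripper(1.0);ctrl.wait(.1)
p=np.array(ctrl.sense()['eef_pos'])
print(ctrl.move_straight([p[0],p[1],.13],v=.1)); ctrl.move_straight([p[0],p[1],.24],v=.2)
s=ctrl.sense();d=ctrl.get_image('wrist');cv2.imwrite('pics/w4.png',d['img']);pickle.dump((d,s),open('w4.pkl','wb'))
q=np.array(s['q']);q[0]-=55;ctrl.goto_joints(q);ctrl.wait(.2)
d=ctrl.get_image('top');pickle.dump((d,s),open('t4.pkl','wb'));cv2.imwrite('pics/t4.png',d['img']);print(ctrl.sense()['time_s'])
cv2.imwrite('pics/ct4.png',cv2.resize(d['img'][200:350,215:435],(800,545),interpolation=cv2.INTER_CUBIC))
```

```text
False
11.4167
```

View pics/w4.png

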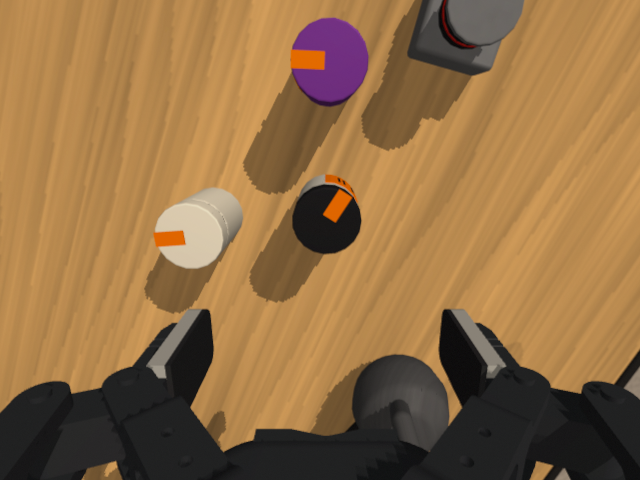

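View pics/ct4.png

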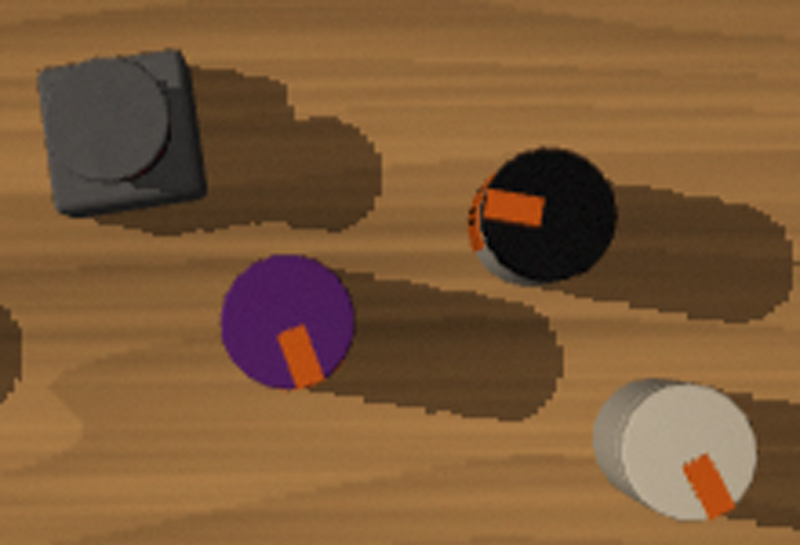

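View pics/t4.png

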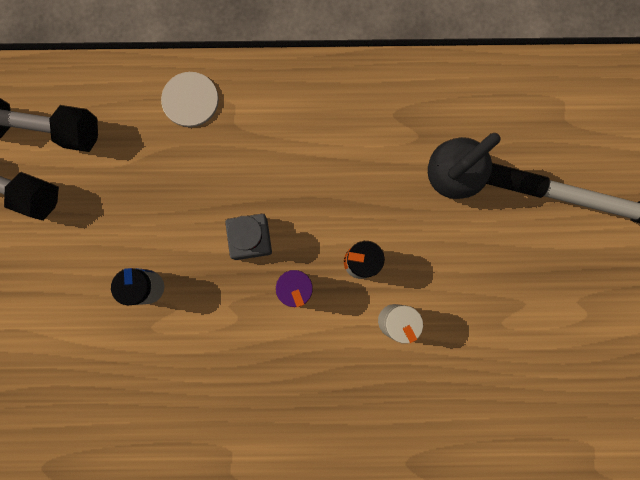

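Run:
```python
from h import *
from cell import ctrl
d,s=pickle.load(open('t4.pkl','rb'));K,T=d['camera_matrix'],d['extrinsics']
f=lambda u,z:ray((215+u[0]/3.636,200+u[1]/3.636),z,K,T)
a=lambda v:np.degrees(np.arctan2(v[1],v[0]))
l=f((549,215),.08);o=f((485,205),.08);i=f((543,213),.08);sc=f((107,120),.076)
print(l,a(o-l),a(o-i),a(sc-l))
ctrl.job_done()
```

```text
[ 0.55772483 -0.17265932  0.08      ] 80.41283248847117 81.44565196502121 77.02009764288364
the job is handed in; nothing more can be done
```

I turned the orange-tagged canister about 77.5° counter-clockwise where it stood, released it, moved the arm clear and handed the job in at about 11.5 s of the 29 s allowed.

**Aim:** in the last top view the tag points at 80–81° and the scanner bears 77°. That is about 4° off, against the 15° allowed.

**Position:** the canister stands upright at (0.558, -0.173), about 1 mm from where it started. In the top view, the blue-tagged canister, the kettlebell, and the purple and white cans are unmoved.

**Disagreements:** the wrist and top cameras agreed within 4 mm on the canister's position. The first rough side-view reading put it about 14 mm off in y. I put that down to picking the wrong lid centre in the side view and used the other two cameras.

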